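# Load the blue-lidded sample pot and latch the imaging dock's tray

### The job

Put the sample pot with the blue lid into the pocket of the imaging dock's raised tray, setting it down upright rather than dropping it. Then press the tray all the way down and let go, so that the push-push latch catches and the tray stays down, flush with the housing, with the pot still standing in it. Leave the other two pots where they are.

Things in the scene. Friction and masses are not known exactly. Their poses are not given: they have to be found in the camera images.
- pot_blue: The pot to load: round sample pot, white body with a blue screw lid, 46 mm across the lid (44 mm below it) and 32 mm tall, about 80 g, standing upright on the bench. The lid is the upper 12 mm. Origin at the centre of its underside, z up.
- pot_orange: Same pot with an orange lid; to be left alone. Origin at the centre of its underside.
- pot_white: Same pot with a white lid; to be left alone. Origin at the centre of its underside.
- tray_pocket (a point): Centre of the pocket's flat floor, in the tray of the imaging dock; it moves with the tray. The dock is a fixed white box 170 mm (x) by 250 mm (y) and 90 mm tall; its black tray, 90 mm (x) by 160 mm (y), slides straight down into its top. The pocket is 76 mm (x) by 92 mm (y), bright metal floor, 8 mm deep below the tray's rim, open above. The axes are the tray's: z up, y along its long side towards the press pad. Raised, the floor is 97 mm above the bench.
- press_pad (a point): Centre of the top of the green press pad, 66 mm (x) by 46 mm (y), level with the tray's rim on the solid end of the tray, 77 mm from tray_pocket along its +y. Same axes as tray_pocket. Raised, it is 105 mm above the bench and 15 mm above the housing's top.
- tray (a joint): How far the tray is pressed down, m: 0 raised, about 0.015 latched (rim flush with the housing's top), 0.021 at the hard stop. Push-push spring latch: the spring pushes back with 2 to 3 N at first and about 4 to 6 N near the stop. Pressed to the stop for a moment (beyond 0.019) and let go, the tray comes back up a few mm and stays latched; let go sooner, it springs back up; pressed to the stop a second time, it is released and rises again.
Mind the look-alikes: they are no part of the job. Several things look just like the pot_blue: the one meant starts nearest to the robot's base.

How it is judged:
By the outcome, as a careful person would: the job done as asked, in the order asked, and still so for the second after the job is handed in, with the robot touching nothing.
It also fails if it takes over 42 s, if anything falls off the work surface, if the arm or the gripper's body presses on something with over 40 N, if the wrist force passes 120 N, or if a joint passes its speed limit or range.

### The arm

A 6-joint arm with a two-finger parallel gripper is mounted at the origin on the work surface. World frame = base frame: x ahead of the robot, y to its left, z up, the work surface at z = 0. Lengths are in m, angles in rad, forces in N, time in s.
With the tool pointing down it reaches from about 0.35 to 0.725 m from the base axis. Payload 4.3 kg.
Tool frame: the origin (TCP) lies at the very end of the fingers, on their centre line; the grasp point (between the pads) lies 19 mm behind it; z points along the fingers, y is the line along which they close (so a half turn about z gives the same grasp; the last joint's range is limited). The gripper opens to 85 mm and grips with 20 to 120 N. Pads are 22 mm wide; open, the fingers measure 114 mm over their backs; the gripper's body (76 mm by 85 mm) begins 54 mm behind the grasp point. The pads swing forward as they close: fully open they stand 13 mm farther back than shut.
Start: joints at [-1.219, 0.377, 0.081, 1.274, 0, 1.46], TCP at [0.256, -0.515, 0.231] pointing down, gripper open.
Joint ranges: [-2.72, 2.72], [-0.84, 1.66], [-1.02, 1.22], [-1.77, 2.12], [-1.37, 1.28], [-3.14, 3.14]. Speed limits (rad/s): [2.57, 2.57, 3.14, 3.14, 3.14, 3.14].

### API

Orientations are given as [roll, pitch, yaw] about the fixed x, y, z axes, in that order (R = Rz(yaw) Ry(pitch) Rx(roll)).
In Python, from plant import state, get_image, get_calibration, finish_job, search_frame, regions_of gives the robot as it stands.
- The arm moves only by the tool step_arm, never from a script. Its argument "commands" is a list of rows, each a list of 3 entries, a list of its own where there are three numbers: the shift along the world's x, y, z scaled (see below), then the turn about the world's z scaled (see below), then the opening, from 0 (shut) to 1 (fully open). In form: [[[dx, dy, dz], spin, claw], ...]. A call has exactly 5 rows; each row shifts and turns the commanded pose from where the row before left it; what a row does not reach is not made up. The controller multiplies each number of a shift by 0.04 m and each number of a turn by 0.08 rad. A row lasts 1/12 s, in which the tool goes at most 41.7 mm and 7.16 degrees, less where a joint would pass 70% of its speed; a pose out of reach is approached as far as the arm can. A call with a number of a shift or a turn outside -1 to 1 is refused whole. A call with a gripper value outside its range is refused whole. The fingers move at their own pace and stop on an object; "newtons" is the grip in N (left out, the last holds). Time passes only in rows, so rows that do not move let the fingers close, or fill a call up. It gives the time, the measured TCP pose, the force, the opening and the grip force at its end, in the units of the state.
- state(): the state, without advancing time (a new reading comes with each control period).
- get_image(name): name is "scene" or "top" or "wrist"; returns the picture (480x640x3 uint8, red, green, blue); there is no depth.
- get_calibration(name): a dict with "camera_matrix" (3x3 intrinsics, pixels), "dist_coeffs" ([k1, k2, p1, p2, k3] as OpenCV has them; the pictures are not rectified), "R" (3x3) and "t" (3): a world point X has camera coordinates R X + t. Camera axes: x right, y down, z forward; pixel columns grow to the right and rows downward; lengths in m; the calibration is good to about 2 mm. A picture is of the moment at which its call begins: read the wrist's pose just before it. get_calibration takes no time and is no camera call; for the wrist camera it gives the pose at the moment of the call.
- finish_job(): hands the job in; it is judged then, once.
Trained networks look in the newest picture that a camera, given by its name, has taken for a name from the list of things; names that differ only in an ending like _2 or _b are one class to them, and where a whole thing is asked for, a point or a joint stands for the part that bears it (a point fixed in the world has none). Each returns a list of dicts, best first, with "conf" (0 to 1); they miss things now and then, are a little off and sometimes report something else, mostly with a low value. They report only what shows in the picture. A call takes as long as a camera call. They do not tell look-alikes from the thing itself.
- search_frame(camera, query): "bbox" ([left, top, right, bottom] in pixels, round what is visible of it).
- regions_of(camera, query): "mask" (480x640 bool, what is visible of it) and "bbox" ([left, top, right, bottom] in pixels, round what is visible of it).
The state is a dict: "t": time; "joint_positions": joint angles; "qd": joint speeds; "tau": joint torques, N m; "tcp_pos": TCP position; "tcp_rot": TCP orientation; "contact_force": force on the tool from outside, world axes, zero at the start; "ft_torque": the same for the moment, N m; "opening": finger opening in m; "grasp_force": force on a finger pad.
Only numpy, scipy, OpenCV 4.12 (cv2) and the standard library are available. Lean on these libraries where they do the work, as an engineer would, in place of code of your own. Each camera call takes 0.05 s, during which the arm holds its last target. There are 200 camera calls.

## Working session

There is one attempt and no reset: what is moved stays moved. The work goes in short steps, Python scripts to look and compute and a tool call to move; the robot and the scene stay as the last step left them, time stands still between calls to the robot, and variables do not carry over. Pictures are saved under pics/ and viewed, at most 10 in all, crops included, and the job is handed in when it is done.

Besides the shell and the picture viewer there is one more tool, called by a JSON object that holds its "fn" and its "kwargs". step_arm: Moves the arm, as the interface text tells. Shifts and turns lie within -1 to 1; 1 stands for 0.04 m of shift or 0.08 rad of turn. Its arguments: {"type":"object","properties":{"commands":{"type":"array"},"newtons":{"type":"number"}},"required":["commands"]}

```bash
mkdir -p pics; cat > h.py <<'E'
import numpy as np, cv2
from plant import *
def save(n,im): cv2.imwrite('pics/'+n+'.png',im[:,:,::-1])
def ray(c,px):
    K=np.array(c['camera_matrix']);D=np.array(c['dist_coeffs']);R=np.array(c['R']);t=np.array(c['t'])
    u=cv2.undistortPoints(np.array([[px]],float),K,D)[0,0]
    return -R.T@t, R.T@np.array([u[0],u[1],1])
def at(c,px,z):
    o,d=ray(c,px); return (o+d*(z-o[2])/d[2]).round(4)
def proj(c,X):
    R=np.array(c['R']);t=np.array(c['t'])
    return cv2.projectPoints(np.array([X],float),cv2.Rodrigues(R)[0],t,np.array(c['camera_matrix']),np.array(c['dist_coeffs']))[0].reshape(-1,2)
E
python3 - <<'E'
from h import *
a=get_image('top');save('top0',a);c=get_calibration('top')
for q,z in (('pot_blue',.032),('tray_pocket',.1),('press_pad',.105)):
    for r in regions_of('top',q):
        ys,xs=np.nonzero(r['mask']);print(q,round(r['conf'],2),np.round(r['bbox']),at(c,(xs.mean(),ys.mean()),z))
s=state();print(s['t'],s['tcp_pos'],s['tcp_rot'],-np.array(c['R']).T@c['t'])
E
```

```text
pot_blue 0.83 [405. 212. 429. 236.] [ 0.5799 -0.2397  0.032 ]
pot_blue 0.77 [426. 174. 449. 199.] [ 0.6517 -0.2856  0.032 ]
pot_blue 0.63 [380. 165. 401. 189.] [ 0.6838 -0.1969  0.032 ]
tray_pocket 0.77 [143. 212. 244. 287.] [0.5348 0.1988 0.1   ]
press_pad 0.97 [144. 211. 240. 285.] [0.5349 0.1976 0.105 ]
0.2 [ 0.25607667 -0.51439899  0.23069523] [-3.14031294e+00 -1.35150210e-04  4.61806871e-01] [ 0.49731709 -0.02742976  0.97175236]
```

View pics/top0.png

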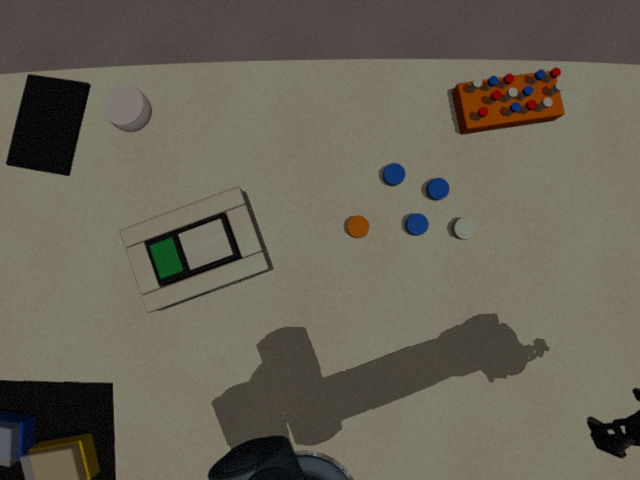

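```bash
python3 - <<'E'
from h import *
a=cv2.imread('pics/top0.png');c=get_calibration('top')
hsv=cv2.cvtColor(a,cv2.COLOR_BGR2HSV)
def cen(lo,hi,box,z):
    x0,y0,x1,y1=box;m=cv2.inRange(hsv[y0:y1,x0:x1],lo,hi);m=cv2.morphologyEx(m,cv2.MORPH_OPEN,np.ones((3,3)))
    cs,_=cv2.findContours(m,0,2);k=max(cs,key=cv2.contourArea);r=cv2.minAreaRect(k)
    pts=cv2.boxPoints(r)+[x0,y0]; W=np.array([at(c,p,z) for p in pts]);
    print(np.round(np.array(r[0])+[x0,y0],1),W.mean(0).round(4),'sides',[np.linalg.norm(W[i]-W[(i+1)%4]).round(4) for i in range(4)],'dirs',[np.arctan2(*(W[(i+1)%4]-W[i])[[1,0]]).round(3) for i in range(2)]);return W.mean(0)
b=cen((100,120,60),(130,255,255),(400,207,435,240),.032)
for box in((422,172,455,203),(378,160,410,190)): cen((100,120,60),(130,255,255),box,.032)
o=cen((5,120,80),(25,255,255),(340,210,375,245),.032)
w=cen((0,0,110),(180,60,255),(448,212,480,245),.032)
g=cen((45,100,50),(80,255,255),(140,225,195,285),.105)
p=cen((0,0,120),(180,60,255),(178,222,234,270),.097)
print(np.linalg.norm(g-p)); d=g-p;print('psi',np.arctan2(-d[0],d[1]))
E
```

```text
[417. 224.] [ 0.5801 -0.2423  0.032 ] sides [np.float64(0.0412), np.float64(0.0409), np.float64(0.0411), np.float64(0.0409)] dirs [np.float64(-1.588), np.float64(3.105)]
[438. 188.] [ 0.6536 -0.2885  0.032 ] sides [np.float64(0.0418), np.float64(0.0416), np.float64(0.0416), np.float64(0.0415)] dirs [np.float64(-1.583), np.float64(3.098)]
[394. 174.] [ 0.6838 -0.1984  0.032 ] sides [np.float64(0.0414), np.float64(0.0417), np.float64(0.0412), np.float64(0.0416)] dirs [np.float64(-1.583), np.float64(3.106)]
[357.5 226.5] [ 0.5772 -0.1205  0.032 ] sides [np.float64(0.0427), np.float64(0.0427), np.float64(0.0426), np.float64(0.0427)] dirs [np.float64(-1.59), np.float64(3.116)]
[463.5 228. ] [ 0.5703 -0.3386  0.032 ] sides [np.float64(0.0651), np.float64(0.066), np.float64(0.0648), np.float64(0.0655)] dirs [np.float64(-1.585), np.float64(3.099)]
[165.9 257.6] [0.5193 0.2474 0.105 ] sides [np.float64(0.0466), np.float64(0.0663), np.float64(0.0463), np.float64(0.0665)] dirs [np.float64(-1.261), np.float64(-2.808)]
[205.1 243.6] [0.5446 0.1747 0.097 ] sides [np.float64(0.085), np.float64(0.0686), np.float64(0.0845), np.float64(0.0687)] dirs [np.float64(-1.27), np.float64(-2.827)]
0.07746971182339588
psi 0.3348833926004162
```

{"fn": "step_arm", "kwargs": {"commands": [[[0.75,0.64,0],-0.2,1],[[0.75,0.64,0],-0.2,1],[[0.75,0.64,0],-0.2,1],[[0.75,0.64,0],-0.2,1],[[0.75,0.64,0],-0.2,1]], "newtons": 30}}

```text
t: 0.62
tcp_pos: [0.4072, -0.3854, 0.2312]
tcp_rot: [-3.141, 0.0, 0.38]
contact_force: [-0.1, -0.6, 0.1]
opening: 0.0851
grasp_force: 0.0
```

{"fn": "step_arm", "kwargs": {"commands": [[[0.75,0.64,-0.3],-0.2,0.8],[[0.75,0.64,-0.3],-0.2,0.8],[[0.75,0.64,-0.3],-0.15,0.8],[[0.75,0.64,-0.3],-0.15,0.8],[[0.5,0.4,-0.3],-0.1,0.8]]}}

```text
t: 1.03
tcp_pos: [0.5484, -0.2654, 0.1705]
tcp_rot: [-3.141, -0.001, 0.32]
contact_force: [0.5, -0.7, 0.8]
opening: 0.0682
grasp_force: 0.0
```

```bash
cat > look.py <<'E'
from h import *
import sys
s=state();c=get_calibration('wrist');a=get_image('wrist');save(sys.argv[1],a)
print(s['t'],s['tcp_pos'].round(4) if hasattr(s['tcp_pos'],'round') else s['tcp_pos'],s['tcp_rot'],s['opening'],s['contact_force'],(-np.array(c['R']).T@c['t']).round(3))
for r in regions_of('wrist','pot_blue'):
    (u,v),rad=cv2.minEnclosingCircle(np.argwhere(r['mask'])[:,::-1].astype(np.float32));print(round(r['conf'],2),np.round(r['bbox']))
hsv=cv2.cvtColor(a,cv2.COLOR_RGB2HSV);m=cv2.inRange(hsv,(100,120,50),(130,255,255))
for k in cv2.findContours(m,0,1)[0]:
    if cv2.contourArea(k)>300:
        W=np.array([at(c,p,.032)[:2] for p in k[:,0].astype(float)],np.float32)
        print('blob',k[:,0].min(0),k[:,0].max(0),'world rect',cv2.minEnclosingCircle(W),(W.max(0)+W.min(0))/2,W.max(0)-W.min(0))
E
python3 look.py w1
```

```text
1.0333 [ 0.5484 -0.2654  0.1705] [-3.14093044e+00 -9.04545179e-04  3.19914392e-01] 0.06820403603400343 [ 0.46181339 -0.74909506  0.78346099] [ 0.614 -0.243  0.314]
0.88 [279. 135. 344. 204.]
0.61 [378.  53. 444. 122.]
0.58 [262.   0. 333.  39.]
blob [278 138] [344 203] world rect ((0.5802423357963562, -0.24185791611671448), 0.022654816508293152) [ 0.58045 -0.24195] [0.04470003 0.0449    ]
blob [379  53] [447 123] world rect ((0.6529251933097839, -0.2878188192844391), 0.023117491975426674) [ 0.65285003 -0.2878    ] [0.04510003 0.04539999]
blob [261   0] [330  32] world rect ((0.6796000003814697, -0.19945000112056732), 0.021824009716510773) [ 0.6738 -0.1997] [0.02600002 0.0422    ]
```

View pics/w1.png

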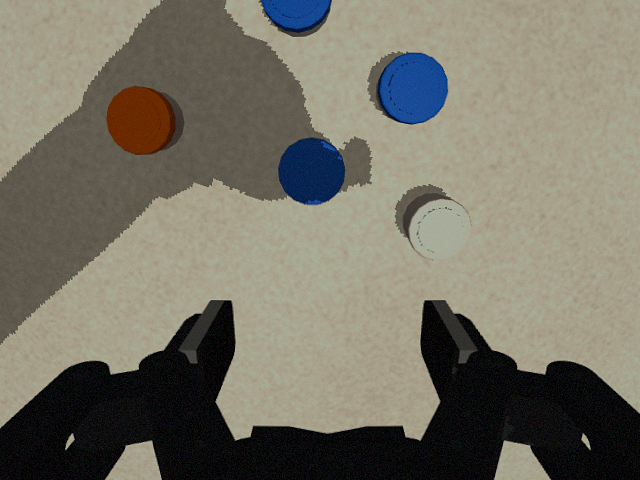

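{"fn": "step_arm", "kwargs": {"commands": [[[0.4,0.29,-0.5],0,0.8],[[0.4,0.3,-0.5],0,0.8],[[0,0,-0.8],0,0.8],[[0,0,-0.8],0,0.8],[[0,0,-0.7],0,0.8]]}}

```text
t: 1.55
tcp_pos: [0.5777, -0.2451, 0.0379]
tcp_rot: [3.141, 0.001, 0.318]
contact_force: [0.0, -0.0, -0.5]
opening: 0.0685
grasp_force: 0.0
```

{"fn": "step_arm", "kwargs": {"commands": [[[0,0,-0.4],0,0.8],[[0,0,-0.35],0,0.8],[[0,0,0],0,0.4],[[0,0,0],0,0.4],[[0,0,0],0,0.3]]}}

```text
t: 1.97
tcp_pos: [0.5786, -0.2456, 0.0104]
tcp_rot: [3.14, -0.001, 0.317]
contact_force: [0.4, 0.2, -0.4]
opening: 0.0447
grasp_force: 30.7
```

{"fn": "step_arm", "kwargs": {"commands": [[[0,0,0],0,0.3],[[0,0,0],0,0.3],[[0,0,0],0,0.3],[[0,0,0],0,0.3],[[0,0,0],0,0.3]]}}

```text
t: 2.38
tcp_pos: [0.5784, -0.2449, 0.0097]
tcp_rot: [3.141, -0.0, 0.318]
contact_force: [0.5, -0.4, -1.1]
opening: 0.0446
grasp_force: 30.7
```

{"fn": "step_arm", "kwargs": {"commands": [[[0,0,0.5],0,0.3],[[0,0,0.9],0,0.3],[[0,0,0.9],0,0.3],[[0,0,0.9],0,0.3],[[0,0.4,0.8],0,0.3]]}}

```text
t: 2.8
tcp_pos: [0.5785, -0.2311, 0.1718]
tcp_rot: [3.139, -0.001, 0.315]
contact_force: [1.5, -0.8, -1.0]
opening: 0.045
grasp_force: 30.9
```

{"fn": "step_arm", "kwargs": {"commands": [[[-0.08,0.85,0.4],0,0.3],[[-0.08,0.95,0.2],0,0.3],[[-0.08,0.95,0],0,0.3],[[-0.08,0.95,0],0,0.3],[[-0.08,0.95,0],0,0.3]]}}

```text
t: 3.22
tcp_pos: [0.562, -0.0412, 0.1939]
tcp_rot: [3.141, -0.001, 0.317]
contact_force: [0.1, 0.3, -0.8]
opening: 0.0448
grasp_force: 30.9
```

{"fn": "step_arm", "kwargs": {"commands": [[[-0.08,0.95,0],0,0.3],[[-0.08,0.95,0],0,0.3],[[-0.08,0.6,0],0,0.3],[[-0.08,0.3,0],0,0.3],[[0,0,0],0,0.3]]}}

```text
t: 3.63
tcp_pos: [0.5485, 0.0717, 0.1934]
tcp_rot: [-3.141, 0.0, 0.322]
contact_force: [-0.3, -0.2, -0.1]
opening: 0.0449
grasp_force: 31.0
```

```bash
python3 look.py w2; python3 - <<'E'
from h import *
a=get_image('top');save('top2',cv2.resize(a[180:330,100:300],(800,600)))
E
```

```text
3.6333 [0.5485 0.0717 0.1934] [-3.14106251e+00  2.52478940e-04  3.21705459e-01] 0.044872050869377365 [-0.32170694 -0.22582405 -0.10627501] [0.614 0.095 0.337]
0.96 [255. 241. 395. 393.]
blob [258 257] [397 389] world rect ((0.4611704647541046, 0.04459929093718529), 0.06105159595608711) [0.4616 0.0426] [0.12080002 0.1148    ]
```

View pics/w2.png

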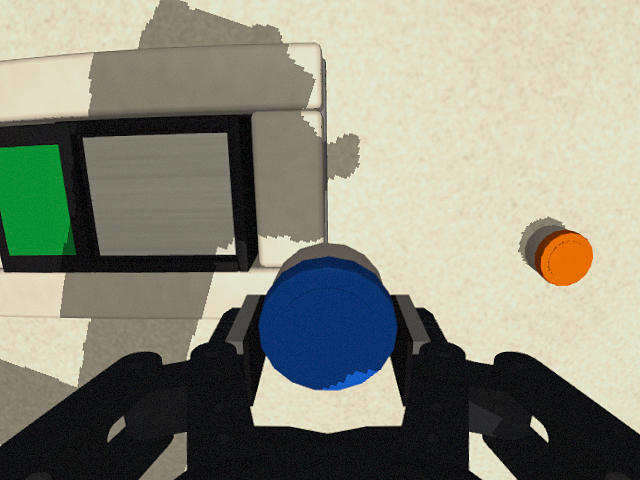

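```bash
python3 - <<'E'
from h import *
c=get_calibration('wrist')
W=np.array([at(c,p,.097) for p in((83,138),(229,132),(236,254),(99,255))])
print(W.mean(0),[np.linalg.norm(W[i]-W[i-1]).round(4) for i in range(4)],[np.arctan2(*(W[i]-W[j])[[1,0]]).round(3) for i,j in((0,1),(3,2))])
# pad right edge, pixel corners
print('pad inner', [at(c,p,.105) for p in((62,145),(74,255))])
a=cv2.imread('pics/w2.png');hsv=cv2.cvtColor(a,cv2.COLOR_BGR2HSV);m=cv2.inRange(hsv,(100,120,50),(130,255,255))
k=max(cv2.findContours(m,0,1)[0],key=cv2.contourArea)
Q=np.array([at(c,p,.2157)[:2] for p in k[:,0].astype(float)],np.float32);print(cv2.minEnclosingCircle(Q),(Q.max(0)+Q.min(0))/2)
E
```

```text
[0.544875 0.172675 0.097   ] [np.float64(0.0719), np.float64(0.0873), np.float64(0.0725), np.float64(0.0876)] [np.float64(1.904), np.float64(1.897)]
pad inner [array([0.559 , 0.2324, 0.105 ]), array([0.4953, 0.2148, 0.105 ])]
((0.5543408989906311, 0.07116556167602539), 0.024290448054671288) [0.55439997 0.0705    ]
```

{"fn": "step_arm", "kwargs": {"commands": [[[-0.06,0.85,0],0.1,0.3],[[-0.06,0.85,0],0,0.3],[[-0.06,0.8,0],0,0.3],[[0,0,-0.5],0,0.3],[[0,0,-0.7],0,0.3]]}}

```text
t: 4.2
tcp_pos: [0.5455, 0.1698, 0.1476]
tcp_rot: [3.14, -0.007, 0.326]
contact_force: [-0.0, 0.6, -1.0]
opening: 0.0448
grasp_force: 31.1
```

{"fn": "step_arm", "kwargs": {"commands": [[[0,0,-0.4],0,0.3],[[0,0,-0.2],0,0.3],[[0,0,-0.1],0,0.3],[[0,0,0],0,0.3],[[0,0,0],0,0.3]]}}

```text
t: 4.62
tcp_pos: [0.5432, 0.1686, 0.1182]
tcp_rot: [3.141, -0.001, 0.325]
contact_force: [0.5, 0.6, -0.9]
opening: 0.0449
grasp_force: 31.1
```

```bash
python3 look.py w3 | head -1
```

```text
4.6167 [0.5432 0.1686 0.1182] [ 3.14117729e+00 -1.36358115e-03  3.24538251e-01] 0.04485759980761879 [ 0.46242124  0.61777042 -0.94085725] [0.608 0.192 0.262]
```

View pics/w3.png

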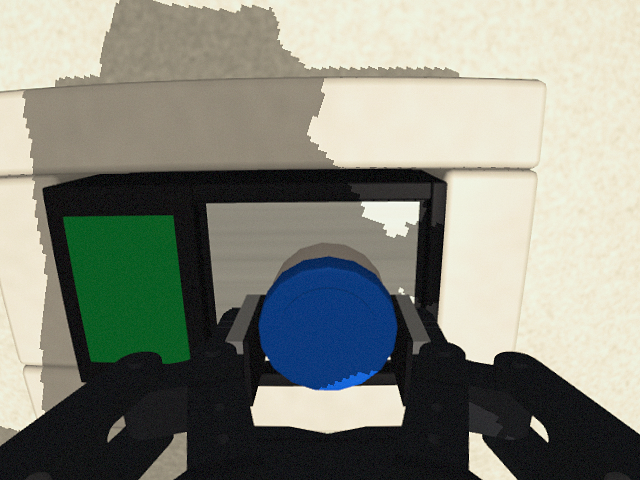

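{"fn": "step_arm", "kwargs": {"commands": [[[-0.05,0.1,0],0,0.3],[[0,0,-0.08],0,0.3],[[0,0,-0.08],0,0.3],[[0,0,-0.06],0,0.3],[[0,0,0],0,0.3]]}}

```text
t: 5.13
tcp_pos: [0.5396, 0.1732, 0.1078]
tcp_rot: [3.142, 0.001, 0.326]
contact_force: [-0.0, 0.5, -1.1]
opening: 0.0446
grasp_force: 31.1
```

{"fn": "step_arm", "kwargs": {"commands": [[[0,0,-0.03],0,0.3],[[0,0,-0.03],0,0.3],[[0,0,-0.02],0,0.3],[[0,0,0],0,0.3],[[0,0,0],0,0.3]]}}

```text
t: 5.55
tcp_pos: [0.5404, 0.1732, 0.1056]
tcp_rot: [3.142, -0.0, 0.326]
contact_force: [-0.6, -1.2, 2.5]
opening: 0.0452
grasp_force: 31.2
```

{"fn": "step_arm", "kwargs": {"commands": [[[0,0,0],0,0.65],[[0,0,0],0,0.68],[[0,0,0],0,0.68],[[0,0,0],0,0.68],[[0,0,0.05],0,0.68]]}}

```text
t: 5.97
tcp_pos: [0.5399, 0.1731, 0.107]
tcp_rot: [3.142, 0.001, 0.326]
contact_force: [0.3, 0.1, -0.2]
opening: 0.0578
grasp_force: 0.0
```

{"fn": "step_arm", "kwargs": {"commands": [[[0,0,0.2],0,0.68],[[0,0,0.5],0,0.68],[[0,0,0.8],0,0.68],[[0,0,0.8],0,0.68],[[-0.1,0,0.3],0,0.68]]}}

```text
t: 6.38
tcp_pos: [0.5387, 0.1736, 0.2167]
tcp_rot: [3.14, -0.007, 0.326]
contact_force: [1.4, -0.3, 1.0]
opening: 0.0582
grasp_force: 0.0
```

```bash
python3 look.py w4; python3 - <<'E'
from h import *
c=get_calibration('wrist');a=cv2.imread('pics/w4.png');hsv=cv2.cvtColor(a,cv2.COLOR_BGR2HSV)
for n,lo,hi,z in(('lid',(100,120,50),(130,255,255),.129),('pad',(45,100,40),(80,255,255),.105)):
    k=max(cv2.findContours(cv2.inRange(hsv,lo,hi),0,1)[0],key=cv2.contourArea)
    Q=np.array([at(c,p,z)[:2] for p in k[:,0].astype(float)],np.float32);print(n,cv2.minAreaRect(Q))
E
```

```text
6.3833 [0.5387 0.1736 0.2167] [ 3.14049074 -0.00730526  0.32562946] 0.05821873277141475 [ 1.43504218 -0.33032263  1.01757697] [0.603 0.197 0.361]
0.81 [288. 191. 368. 276.]
blob [290 197] [367 273] world rect ((0.5205613970756531, 0.16728638112545013), 0.03309144079685211) [0.5205  0.16695] [0.0652     0.06389999]
lid ((0.5446739792823792, 0.17645275592803955), (0.04547051340341568, 0.04433516412973404), 20.556232452392578)
pad ((0.5176409482955933, 0.2490718811750412), (0.06658221781253815, 0.04666076973080635), 18.970417022705078)
```

View pics/w4.png

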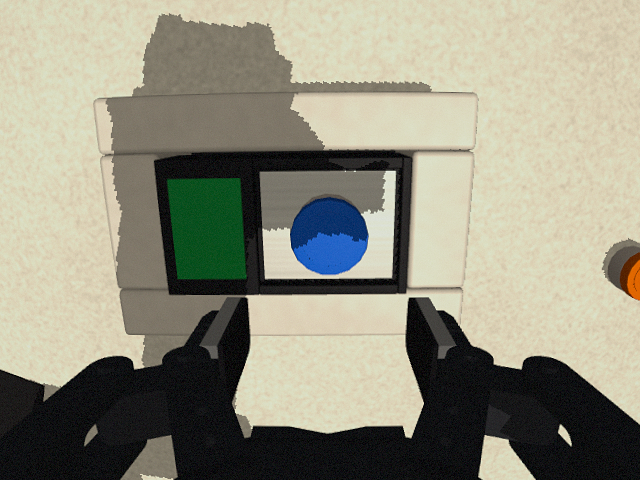

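{"fn": "step_arm", "kwargs": {"commands": [[[-0.25,0.9,0],0,0],[[-0.25,0.9,0],0,0],[[-0.06,0.16,-0.3],0,0],[[0,0,-0.5],0,0],[[0,0,-0.5],0,0]]}}

```text
t: 6.9
tcp_pos: [0.5152, 0.2476, 0.1582]
tcp_rot: [-3.138, -0.0, 0.336]
contact_force: [0.4, -0.6, 0.1]
opening: 0.0004
grasp_force: 0.0
```

{"fn": "step_arm", "kwargs": {"commands": [[[0,0,-0.5],0,0],[[0,0,-0.4],0,0],[[0,0,0],0,0],[[0,0,0],0,0],[[0,0,0],0,0]]}}

```text
t: 7.32
tcp_pos: [0.5157, 0.2467, 0.1237]
tcp_rot: [-3.137, -0.0, 0.334]
contact_force: [-0.3, -0.6, 0.3]
opening: -0.0
grasp_force: 0.0
```

{"fn": "step_arm", "kwargs": {"commands": [[[0,0,-0.15],0,0],[[0,0,-0.15],0,0],[[0,0,-0.15],0,0],[[0,0,-0.1],0,0],[[0,0,-0.1],0,0]]}}

```text
t: 7.73
tcp_pos: [0.516, 0.2468, 0.0974]
tcp_rot: [-3.138, -0.001, 0.334]
contact_force: [-1.0, -0.3, 3.3]
opening: -0.0002
grasp_force: 1.9
```

{"fn": "step_arm", "kwargs": {"commands": [[[0,0,-0.1],0,0],[[0,0,-0.1],0,0],[[0,0,-0.05],0,0],[[0,0,-0.03],0,0],[[0,0,0],0,0]]}}

```text
t: 8.15
tcp_pos: [0.516, 0.2468, 0.0862]
tcp_rot: [-3.137, -0.001, 0.334]
contact_force: [0.9, 0.4, 3.4]
opening: -0.0001
grasp_force: 1.9
```

Not yet at the stop (z ≈ 0.084); continue by 1 mm rows.

{"fn": "step_arm", "kwargs": {"commands": [[[0,0,-0.03],0,0],[[0,0,-0.03],0,0],[[0,0,-0.02],0,0],[[0,0,0],0,0],[[0,0,0],0,0]]}}

```text
t: 8.57
tcp_pos: [0.516, 0.2468, 0.0839]
tcp_rot: [-3.138, -0.001, 0.334]
contact_force: [-0.3, -0.6, 9.1]
opening: 0.0003
grasp_force: 4.6
```

{"fn": "step_arm", "kwargs": {"commands": [[[0,0,0.1],0,0],[[0,0,0.15],0,0],[[0,0,0.3],0,0],[[0,0,0.8],0,0],[[0,0,0.8],0,0]]}}

```text
t: 8.98
tcp_pos: [0.5126, 0.2458, 0.1676]
tcp_rot: [-3.137, 0.007, 0.334]
contact_force: [1.0, 0.5, -0.4]
opening: -0.0
grasp_force: 0.0
```

{"fn": "step_arm", "kwargs": {"commands": [[[-0.3,-0.7,0.6],0,0.3],[[-0.3,-0.7,0.4],0,0.3],[[-0.3,-0.5,0],0,0.3],[[0,0,0],0,0.3],[[0,0,0],0,0.3]]}}

```text
t: 9.4
tcp_pos: [0.4782, 0.1699, 0.2087]
tcp_rot: [-3.137, 0.002, 0.332]
contact_force: [0.3, -0.2, -1.1]
opening: 0.0257
grasp_force: 0.0
```

```bash
python3 look.py w5|head -1; python3 - <<'E'
from h import *
c=get_calibration('wrist');a=cv2.imread('pics/w5.png');hsv=cv2.cvtColor(a,cv2.COLOR_BGR2HSV)
for n,lo,hi,z in(('lid',(100,120,50),(130,255,255),.114),('pad',(45,100,40),(80,255,255),.09)):
    k=max(cv2.findContours(cv2.inRange(hsv,lo,hi),0,1)[0],key=cv2.contourArea)
    Q=np.array([at(c,p,z)[:2] for p in k[:,0].astype(float)],np.float32);print(n,cv2.minAreaRect(Q))
save('sc5',get_image('scene'))
E
```

```text
9.4 [0.4782 0.1699 0.2087] [-3.13679648e+00  1.86751482e-03  3.32473541e-01] 0.02568537871892215 [ 0.32517756 -0.18568513 -1.14569869] [0.544 0.193 0.352]
lid ((0.5446499586105347, 0.17685000598430634), (0.04469996690750122, 0.04490000009536743), 0.0)
pad ((0.5190238356590271, 0.25042715668678284), (0.06668742746114731, 0.04681449756026268), 19.251567840576172)
```

View pics/w5.png

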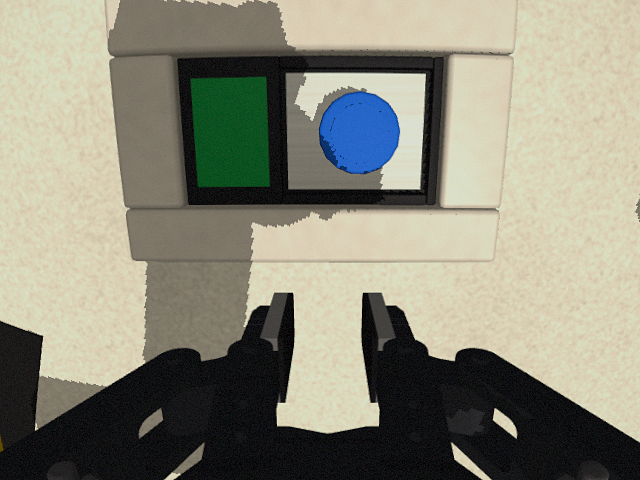

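View pics/sc5.png

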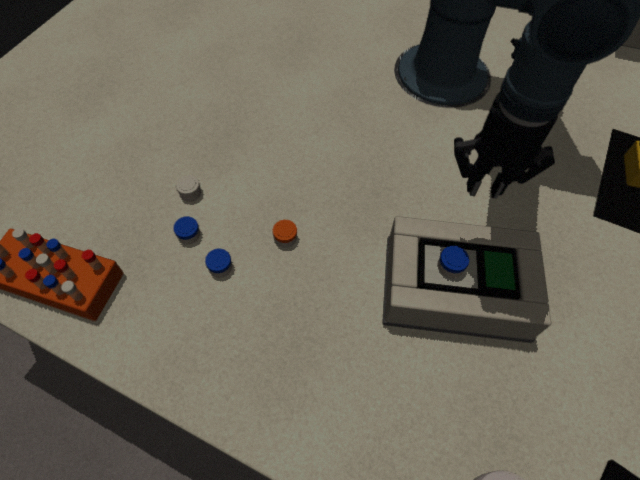

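The tray sits flush with the housing: the pad at wrist px (230,132) measures its true size at z = 0.09. The pot stands upright in the pocket at px (359,132), and the gripper is clear.

```bash
python3 -c "from plant import *;print(finish_job())"
```

```text
the job is handed in; nothing more can be done
None
```

The blue-lidded pot stands upright in the dock's pocket, the tray is latched down flush with the housing, the other pots were not touched, and the job is handed in at about 9.5 s of the 42 s allowed.

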